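Used battery through the sprung flap of the collection box

ROBOT

A 6-joint arm with a two-finger parallel gripper is mounted at the origin on a cart in front of the work surface, level with it; the furniture and walls round the work are solid. World frame = base frame: x ahead of the robot, y to its left, z up, the work surface at z = 0. Lengths are in m, angles in degrees, forces in N, time in s.
With the tool pointing down it reaches from about 0.375 to 0.9 m from the base axis. Payload 3.1 kg.
Tool frame: the origin (TCP) lies between the finger pads; the fingertips stand 22 mm ahead of it and the grasp point (between the pads) lies 3 mm ahead of it; z points along the fingers, y is the line along which they close (so a half turn about z gives the same grasp; the last joint's range is limited). The gripper opens to 87 mm and grips with 3 to 60 N. Pads are 19 mm wide; open, the fingers measure 117 mm over their backs; the gripper's body (75 mm by 190 mm) begins 51 mm behind the grasp point.
Start: joints at [65.69, 30.224, 82.088, -0, 67.689, -10.227], TCP at [0.152, 0.606, 0.245] pointing down, gripper open.
Joint ranges: [-176.69, 176.69], [-43.24, 126.21], [12.49, 139.97], [-82, 262], [0, 151.66], [-163.58, 163.58]. Speed limits (degrees/s): [159.86, 159.86, 180, 180, 180, 180].

INTERFACE

Orientations are given as a 3x3 rotation matrix whose columns are the frame's x, y, z axes.
In Python, from rig import bot, capture, search_frame, outline_of, spot_point gives the robot as it stands.
- The arm moves only by the tool jog_arm, never from a script. Its argument "rows" is text: rows parted by semicolons, each of 7 numbers parted by spaces: the opening, from 0 (shut) to 1 (fully open), then the shift along the tool's x, y, z as a fraction of full scale, then the turn, a rotation vector about the tool's x, y, z as a fraction of full scale. A call has 1 to 20 rows; each row is the pose to reach, as a shift and turn from the pose commanded when the call began, along the tool's axes at that moment; what a row does not reach only later rows make up. Full scale, the value 1, is 0.5 m for a shift and pi/4 rad for a turn. A row lasts 1/12 s, in which the tool goes at most 41.7 mm and 7.16 degrees, less where a joint would pass 70% of its speed; a pose out of reach is approached as far as the arm can. A call with a number of a shift or a turn outside -1 to 1 is refused whole. A call with a gripper value outside its range is refused whole. The fingers move at their own pace and stop on an object; the grip force is fixed at half the most. Time passes only in rows, so rows that repeat a pose let the fingers close. It gives the time, the measured TCP pose, the force, the opening and the grip force at its end, in the units of the state.
- bot.read_state(): the state, without advancing time (a new reading comes with each control period).
- capture(name): name is "side" or "top" or "wrist"; returns a dict with "pixels" (400x640x3 uint8, red, green, blue), "fx", "fy", "cx", "cy" (pixels), "R" (3x3) and "t" (3): a world point X has camera coordinates R X + t; the wrist camera has in their place "mount" (4x4, takes a point from camera to tool coordinates, whose origin is the TCP and whose axes are the flange's). Camera axes: x right, y down, z forward; pixel columns grow to the right and rows downward; lengths in m; the calibration is good to about 2 mm. A picture is of the moment at which its call begins: read the wrist's pose just before it. There is no depth.
- bot.hand_in(): hands the job in; it is judged then, once.
Trained networks look in a picture, given as the dict that the camera call returned (one of the last four; its "shot" number tells which), for a name from the list of things; names that differ only in an ending like _2 or _b are one class to them, and where a whole thing is asked for, a point or a joint stands for the part that bears it (a point fixed in the world has none). Each returns a list of dicts, best first, with "conf" (0 to 1); they miss things now and then, are a little off and sometimes report something else, mostly with a low value. They report only what shows in the picture. A call takes as long as a camera call.
- search_frame(label, picture): "point" ([x, y, z] in m, in world coordinates, good to about 4 mm: the middle of the surface that is visible of it).
- outline_of(label, picture): "region" (400x640 bool, what is visible of it).
- spot_point(label, picture): "point" ([x, y, z] in m, in world coordinates, good to about 4 mm: a listed point, or the origin of a listed thing).
The state is a dict: "time_s": time; "joint_positions": joint angles; "qvel": joint speeds; "tau": joint torques, N m; "position": TCP position; "tcp_rot": TCP orientation; "force": force on the tool from outside, world axes, zero at the start; "moment": the same for the moment, N m; "opening": opening from 0.0 (shut) to 1.0 (fully open); "grasp_force": force on a finger pad.
Only numpy, scipy, OpenCV 4.12 (cv2) and the standard library are available. Lean on these libraries where they do the work, as an engineer would, in place of code of your own. Each camera call takes 0.05 s, during which the arm holds its last target. There are 200 camera calls.

TASK

Get rid of the used battery that was left lying on the ledge of the white battery collection box: press the box's self-closing flap down with one finger and, while that finger holds it open, push the battery over the edge of the ledge with the other, so that it drops into the box and the flap shuts again behind it. Do not pick the battery up or push it onto the shut flap, and leave the things standing round the box where they are.

Things in the scene. Friction and masses are not known exactly. Their poses are not given: they have to be found in the camera images.
- battery_box: White plastic battery collection box, fixed: 226 mm long (y), 126 deep (x), top face 120 mm up. Origin: centre of its underside; z up; -x is the front with a clear window. On top: at -y a flat ledge (y -104 to -15 mm), at +y an opening (y -15 to 97 mm, 90 mm wide) filled by a dark steel flap flush with the ledge. Hollow all along, also under the ledge; its floor lies 114 mm below the top face.
- ledge_edge (a point): Middle of the edge where the ledge ends and the flap begins, on the top face (box frame 0, -15, 120 mm). Axes as the box's: +y from the ledge over the flap, z up. A rim 4 mm high and 6 mm wide runs along both long sides of ledge and flap (inner faces at x = -45 and +45 mm) and behind the ledge; none between ledge and flap.
- flap (a joint): Dark steel flap, 86 mm wide, 110 long, 3 thick; 0 = shut, flush with the ledge; grows as it is pressed down, stop at 0.9 rad. Hinge along the box's x at the far end (box y = 97 mm, top-face height); the free end, beside the ledge, swings down into the box. A spring shuts it: 0.08 Nm when shut plus 0.25 Nm per rad, so a fingertip 40 mm or more from the hinge needs 1 to 5 N; the battery's weight does not open it.
- flap_middle (a point): Point on the upper face of the flap, in the middle of its length and width, 55 mm from the hinge line; moves with the flap.
- battery_center (a point): Centre of the used battery, a smooth round cell 16 mm in diameter, 50 mm long, 23 g, white and red, lying loose on the ledge 18 to 37 mm before the edge and within about 15 degrees of parallel to it; centre 8 mm above the ledge. Site y axis = along the battery. It rolls or slides when pushed and stays put when left.
- battery: The same battery as a body; its origin lies on its surface and turns with it as it rolls, so use battery_center for its place.
- marker: Marker pen, 135 mm long, 17 mm thick, lying before the box; bystander. Origin: centre of its underside.
- keys: Bunch of keys, 110 x 121 x 8 mm, lying at the right front of the worktop; bystander. Origin: centre of its underside.
- pill_bottle: Brown pill bottle, 37 mm wide, 68 mm tall, standing behind the box; bystander. Origin: centre of its underside.
- salt_shaker: Glass salt shaker, 44 mm wide, 90 mm tall, standing behind the box; bystander. Origin: centre of its underside.
- tape_roll: Roll of tape lying flat, 100 mm across, 25 mm high, behind the box; bystander. Origin: centre of its underside.
- scissors: Pair of scissors, 199 mm long, 87 mm wide, 9 mm high, lying at the left of the worktop; bystander. Origin: centre of its underside.

How it is judged:
By the outcome, as a careful person would: the job done as asked, in the order asked, and still so for the second after the job is handed in, with the robot touching nothing.
It also fails if it takes over 32 s, if anything falls off the work surface, if the arm or the gripper's body presses on something with over 40 N, if the wrist force passes 120 N, or if a joint passes its speed limit or range.

## Working session

There is one attempt and no reset: what is moved stays moved. The work goes in short steps, Python scripts to look and compute and a tool call to move; the robot and the scene stay as the last step left them, time stands still between calls to the robot, and variables do not carry over. Pictures are saved under pics/ and viewed, at most 10 in all, crops included, and the job is handed in when it is done.

Besides the shell and the picture viewer there is one more tool, called after "Call:" as name(argument=value, ...) on one line, values as JSON. jog_arm: Moves the arm, as the interface text tells. Its arguments: {"type":"object","properties":{"rows":{"type":"string"}},"required":["rows"]}

```bash
mkdir -p pics; ls; python3 - <<'E'
from rig import *
import cv2,numpy as np
s=bot.read_state();print(s['time_s'],s['position'],np.round(s['tcp_rot'],3).tolist(),s['opening'])
ims=[]
for n in("top","side"):
    p=capture(n);cv2.imwrite(f'pics/{n}0.png',p['pixels'][...,::-1])
    for l in("battery_box","ledge_edge","flap_middle","battery_center","pill_bottle","salt_shaker","tape_roll","marker"):
        r=spot_point(l,p)[:1];print(n,l,[(np.round(d['point'],4).tolist(),round(d['conf'],2)) for d in r])
        if l in("battery_center","battery_box","flap_middle"):
            o=outline_of(l,p)[:1]
            for d in o:
                m=d['region'].astype(np.uint8);c,_=cv2.findContours(m,0,2);c=max(c,key=cv2.contourArea);print(' rect',cv2.minAreaRect(c),d['conf'])
    print(np.round(p['R'],3).tolist(),p['t'],p['fx'])
E
```

```text
pics
0.0 [0.15176739 0.60556371 0.24355026] [[-0.97, 0.243, -0.001], [0.243, 0.97, -0.002], [0.0, -0.002, -1.0]] 0.9972089015218084
top battery_box [([0.4649, 0.1794, 0.0045], 0.85)]
 rect ((281.0617370605469, 227.53976440429688), (51.87419509887695, 92.77359771728516), 74.43849182128906) 0.87
top ledge_edge [([0.3944, 0.3678, -0.0038], 0.58)]
top flap_middle [([0.4523, 0.2213, 0.1173], 0.73)]
 rect ((263.85296630859375, 231.91177368164062), (35.652732849121094, 47.2944450378418), 75.96376037597656) 0.58
top battery_center []
 rect ((300.8000183105469, 223.1000518798828), (16.099689483642578, 4.919349670410156), 63.43495178222656) 0.51
top pill_bottle [([0.4658, 0.181, -0.0005], 0.51)]
top salt_shaker [([0.572, 0.1879, -0.004], 0.78)]
top tape_roll [([0.5747, 0.2676, 0.0002], 0.83)]
top marker [([0.355, 0.1935, 0.0005], 0.69)]
[[0.001, -1.0, -0.005], [-0.996, -0.001, -0.091], [0.091, 0.006, -0.996]] [0.07569942 0.5353443  1.12288853] 421.538280127026
side battery_box [([0.4645, 0.1806, -0.0041], 0.8)]
 rect ((354.55303955078125, 250.91030883789062), (115.83816528320312, 90.70699310302734), 80.78897094726562) 0.66
side ledge_edge [([0.4744, 0.169, 0.1193], 0.69)]
side flap_middle [([0.4537, 0.2244, 0.1224], 0.9)]
 rect ((357.1095275878906, 236.80325317382812), (36.66072082519531, 54.76588821411133), 82.23483276367188) 0.57
side battery_center [([0.4722, 0.1296, 0.1288], 0.43)]
 rect ((344.76470947265625, 207.05886840820312), (7.761139392852783, 23.768489837646484), 75.96376037597656) 0.5
side pill_bottle [([0.5931, 0.1329, 0.0036], 0.76)]
side salt_shaker [([0.5672, 0.1906, -0.0021], 0.71)]
side tape_roll [([0.5761, 0.2633, 0.0012], 0.98)]
side marker [([0.36, 0.1944, -0.0022], 0.7)]
[[-0.999, -0.051, 0.014], [-0.037, 0.479, -0.877], [0.038, -0.876, -0.48]] [0.53042653 0.08017965 0.93897213] 375.1387945576353
```

```bash
cat > h.py <<'E'
from rig import *
import numpy as np,cv2
from scipy.spatial.transform import Rotation as Ro
def boxR(yaw): c,s=np.cos(yaw),np.sin(yaw); return np.array([[c,-s,0],[s,c,0],[0,0,1.]])
def target(box,yaw,btip,tilt,gap=.087):
    """TCP pose so that inner corner of ledge finger's tip is at btip (box frame), tool y along box +y tilted down"""
    t=np.radians(tilt);B=boxR(yaw)
    y=np.array([0,np.cos(t),-np.sin(t)]);z=np.array([0,-np.sin(t),-np.cos(t)]);x=np.cross(y,z)
    p=np.array(btip)+y*gap/2-z*.022
    return B@p+np.array([box[0],box[1],0]),B@np.c_[x,y,z]
def rows(p,R,cmd=None):
    s=bot.read_state();p0,R0=(np.array(s['position']),np.array(s['tcp_rot'])) if cmd is None else cmd
    d=R0.T@(p-p0)/.5; w=Ro.from_matrix(R0.T@R).as_rotvec()/(np.pi/4)
    return np.round(np.r_[d,w],4)
E
python3 - <<'E'
from h import *
p,R=target((.4645,.180),np.radians(15),(-.006,-.069,.22),0);print(p,rows(p,R))
a=cv2.imread('pics/top0.png')[160:290,200:360];b=cv2.imread('pics/side0.png')[160:320,270:430]
cv2.imwrite('pics/c.png',np.hstack([cv2.resize(a,(400,325),interpolation=2),cv2.resize(b,(325,325),interpolation=2)]))
E
```

```text
[0.46530433 0.15381598 0.242     ] [-0.8278 -0.7252  0.0051  0.      0.     -0.6462]
```

View pics/c.png

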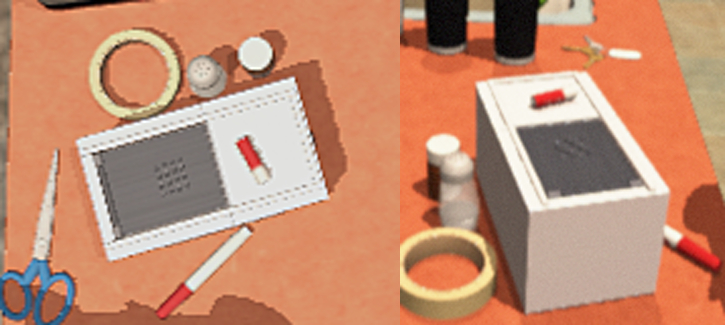

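The picture shows the battery on the ledge at top crop (252,160), turned about 13° from the edge, with the flap to its left. The networks agree with this. Moving above it.

Call:
jog_arm(rows="1 -0.828 -0.725 -0.06 0 0 -0.646;1 -0.828 -0.725 -0.06 0 0 -0.646;1 -0.828 -0.725 -0.06 0 0 -0.646;1 -0.828 -0.725 -0.06 0 0 -0.646;1 -0.828 -0.725 -0.06 0 0 -0.646;1 -0.828 -0.725 -0.06 0 0 -0.646;1 -0.828 -0.725 -0.06 0 0 -0.646;1 -0.828 -0.725 -0.06 0 0 -0.646;1 -0.828 -0.725 -0.06 0 0 -0.646;1 -0.828 -0.725 -0.06 0 0 -0.646;1 -0.828 -0.725 -0.06 0 0 -0.646;1 -0.828 -0.725 -0.06 0 0 -0.646;1 -0.828 -0.725 -0.06 0 0 -0.646;1 -0.828 -0.725 -0.06 0 0 -0.646;1 -0.828 -0.725 -0.06 0 0 -0.646;1 -0.828 -0.725 -0.06 0 0 -0.646;1 -0.828 -0.725 -0.06 0 0 -0.646;1 -0.828 -0.725 -0.06 0 0 -0.646")

```text
time_s: 2.7
position: [0.4642, 0.1549, 0.2744]
tcp_rot: [[-0.966, -0.26, -0.001], [-0.26, 0.966, 0.0], [0.001, 0.001, -1.0]]
force: [0.2, -0.3, 1.1]
opening: 0.997
grasp_force: 0.0
```

```bash
python3 - <<'E'
from h import *
s=bot.read_state();print(s['time_s'],s['position'],np.round(s['tcp_rot'],3).tolist(),s['qvel'])
p=capture("wrist");cv2.imwrite('pics/w1.png',p['pixels'][...,::-1]);M=np.array(p['mount']);print(np.round(M,3).tolist())
T=np.eye(4);T[:3,:3]=s['tcp_rot'];T[:3,3]=s['position'];C=T@M
def ray(u,v,z):
    d=C[:3,:3]@np.array([(u-p['cx'])/p['fx'],(v-p['cy'])/p['fy'],1]);return (C[:3,3]+d*(z-C[2,3])/d[2])[:2]
for l in("battery_box","ledge_edge","flap_middle","battery_center"):
    print(l,[(np.round(d['point'],4).tolist(),round(d['conf'],2)) for d in spot_point(l,p)[:1]])
for l,z in(("battery_center",.128),("flap_middle",.12)):
    for d in outline_of(l,p)[:1]:
        c,_=cv2.findContours(d['region'].astype(np.uint8),0,2);c=max(c,key=cv2.contourArea)
        q=np.array([ray(u,v,z) for u,v in c[:,0]],np.float32)
        print(l,d['conf'],cv2.minAreaRect((q*1000).astype(np.float32)),cv2.boundingRect(c))
E
```

```text
2.7 [0.46423732 0.1548889  0.27439972] [[-0.966, -0.26, -0.001], [-0.26, 0.966, 0.0], [0.001, 0.001, -1.0]] [ 0.52067545  0.02095801 -0.18304369 -0.05708974 -0.0825009  -0.09051302]
[[-0.0, -0.959, -0.282, 0.078], [1.0, -0.0, -0.001, 0.0], [0.0, -0.282, 0.959, -0.141], [0.0, 0.0, 0.0, 1.0]]
battery_box [([0.4697, 0.1846, -0.0009], 0.68)]
ledge_edge [([0.4683, 0.1677, 0.1204], 0.61)]
flap_middle [([0.4577, 0.223, 0.1186], 0.9)]
battery_center [([0.4731, 0.1266, 0.1296], 0.75)]
battery_center 0.85 ((475.1435546875, 130.89895629882812), (52.183311462402344, 15.713178634643555), 28.838510513305664) (276, 166, 31, 60)
flap_middle 0.88 ((453.82562255859375, 223.28350830078125), (86.7574462890625, 115.47122955322266), 16.22348403930664) (334, 147, 136, 98)
```

View pics/w1.png

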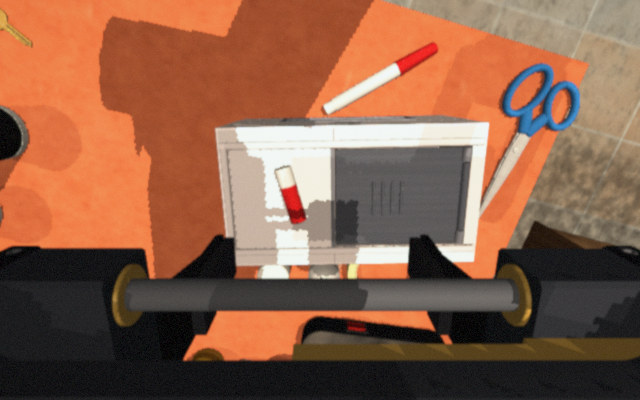

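The wrist view agrees: the battery is at px (290,195) and the ledge edge at column 332, about 36 mm apart. Next I tilt 20° above the box so that the flap finger is the lower one.

```bash
python3 - <<'E'
from h import *
p,R=target((.465,.1825),np.radians(15.5),(-.005,-.071,.172),20);print(p,rows(p,R))
E
```

```text
[0.46622115 0.15938679 0.17779536] [-0.0047  0.0092  0.1936  0.4444 -0.0017 -0.01  ]
```

Call:
jog_arm(rows="1 -0.005 0.009 0.1 0.444 -0.002 -0.01;1 -0.005 0.009 0.1 0.444 -0.002 -0.01;1 -0.005 0.009 0.15 0.444 -0.002 -0.01;1 -0.005 0.009 0.194 0.444 -0.002 -0.01;1 -0.005 0.009 0.194 0.444 -0.002 -0.01;1 -0.005 0.009 0.194 0.444 -0.002 -0.01;1 -0.005 0.009 0.194 0.444 -0.002 -0.01;1 -0.005 0.009 0.194 0.444 -0.002 -0.01")

```text
time_s: 3.72
position: [0.4679, 0.1586, 0.1791]
tcp_rot: [[-0.964, -0.248, 0.094], [-0.265, 0.907, -0.328], [-0.004, -0.342, -0.94]]
force: [0.5, -0.0, 0.7]
opening: 1.0
grasp_force: 0.0
```

```bash
python3 - <<'E'
from h import *
s=bot.read_state();print(s['time_s'],s['position'],np.round(s['tcp_rot'],3).tolist())
for n in("wrist","side"):
    p=capture(n);cv2.imwrite(f'pics/{n}2.png',p['pixels'][...,::-1])
    for l in("ledge_edge","flap_middle","battery_center"):
        print(l,[(np.round(d['point'],4).tolist(),round(d['conf'],2)) for d in spot_point(l,p)[:1]])
a=cv2.imread('pics/wrist2.png');b=cv2.imread('pics/side2.png')[120:320,250:450]
cv2.imwrite('pics/c2.png',np.hstack([cv2.resize(a,(480,300)),cv2.resize(b,(300,300),interpolation=2)]))
for z in(.140,.124):
    p,R=target((.465,.1825),np.radians(15.5),(-.005,-.071,z),20);print(p,rows(p,R))
E
```

```text
3.7167 [0.46794128 0.15862282 0.17910508] [[-0.964, -0.248, 0.094], [-0.265, 0.907, -0.328], [-0.004, -0.342, -0.94]]
ledge_edge [([0.4707, 0.1689, 0.1179], 0.81)]
flap_middle [([0.4549, 0.2241, 0.1197], 0.64)]
battery_center [([0.4716, 0.1271, 0.1319], 0.78)]
ledge_edge [([0.475, 0.1712, 0.1177], 0.66)]
flap_middle [([0.4487, 0.2211, 0.1211], 0.94)]
battery_center [([0.4711, 0.1297, 0.1306], 0.42)]
[0.46622115 0.15938679 0.14579536] [ 0.0008  0.0234  0.0598  0.0005  0.0004 -0.002 ]
[0.46622115 0.15938679 0.12979536] [ 0.0008  0.0344  0.0899  0.0005  0.0004 -0.002 ]
```

View pics/c2.png

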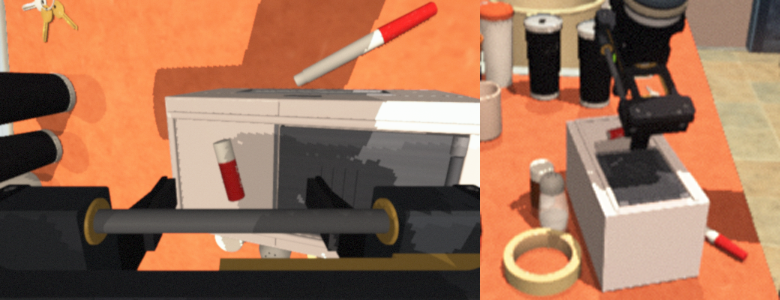

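The flap finger is over the flap and the ledge finger is behind the battery at crop px (228,170). I'll go a little further back, then straight down to press the flap.

```bash
python3 - <<'E'
from h import *
for z in(.155,.140,.125):
    p,R=target((.465,.1825),np.radians(15.5),(-.007,-.075,z),20);print(p,rows(p,R))
E
```

```text
[0.46536284 0.15499779 0.16079536] [ 0.0047  0.0057  0.0343  0.0005  0.0004 -0.002 ]
[0.46536284 0.15499779 0.14579536] [ 0.0048  0.0159  0.0625  0.0005  0.0004 -0.002 ]
[0.46536284 0.15499779 0.13079536] [ 0.0048  0.0262  0.0907  0.0005  0.0004 -0.002 ]
```

Call:
jog_arm(rows="1 0.005 -0.005 0.006 0 0 0;1 0.005 0.001 0.02 0 0 0;1 0.005 0.006 0.034 0 0 0;1 0.005 0.011 0.048 0 0 0;1 0.005 0.016 0.0625 0 0 0;1 0.005 0.020 0.074 0 0 0;1 0.005 0.024 0.084 0 0 0;1 0.005 0.026 0.09 0 0 0;1 0.005 0.026 0.09 0 0 0;1 0.005 0.026 0.09 0 0 0")

```text
time_s: 4.95
position: [0.465, 0.1549, 0.1307]
tcp_rot: [[-0.964, -0.251, 0.091], [-0.267, 0.906, -0.33], [0.001, -0.342, -0.94]]
force: [1.1, -0.2, 1.6]
opening: 1.003
grasp_force: 0.8
```

```bash
python3 - <<'E'
from h import *
s=bot.read_state();print(s['time_s'],s['position'],np.round(s['tcp_rot'],3).tolist(),s['force'])
for n in("wrist","side"):
    p=capture(n);cv2.imwrite(f'pics/{n}3.png',p['pixels'][...,::-1])
    for l in("flap_middle","battery_center"):
        print(l,[(np.round(d['point'],4).tolist(),round(d['conf'],2)) for d in spot_point(l,p)[:1]])
a=cv2.imread('pics/wrist3.png');b=cv2.imread('pics/side3.png')[150:300,280:430]
cv2.imwrite('pics/c3.png',np.hstack([cv2.resize(a,(480,300)),cv2.resize(b,(300,300),interpolation=2)]))
s=bot.read_state();p0=np.array(s['position']);R=np.array(s['tcp_rot']);B=boxR(np.radians(15.5))
# push plan: horizontal shift per closing c (mm each finger), ledge finger kept level
for c in(0,5,10,15):print(c,np.round(R.T@B@np.array([0,1,0])*.01/.5,4),np.round(R.T@np.array([0,0,.01])/.5,4))
t=R@np.array([0,-.0435,.022])+p0;print('Btip',B.T@(t-np.array([.465,.1825,0])))
t=R@np.array([0,.0585,.022])+p0;print('Aout',B.T@(t-np.array([.465,.1825,0])))
E
```

```text
4.95 [0.4649656  0.15488483 0.13067019] [[-0.964, -0.251, 0.091], [-0.267, 0.906, -0.33], [0.001, -0.342, -0.94]] [ 1.12908358 -0.24076637  1.64914846]
flap_middle [([0.4559, 0.2258, 0.1003], 0.89)]
battery_center [([0.4746, 0.1296, 0.1285], 0.95)]
flap_middle []
battery_center [([0.4743, 0.1316, 0.1295], 0.41)]
0 [ 0.      0.0188 -0.0068] [ 0.     -0.0068 -0.0188]
5 [ 0.      0.0188 -0.0068] [ 0.     -0.0068 -0.0188]
10 [ 0.      0.0188 -0.0068] [ 0.     -0.0068 -0.0188]
15 [ 0.      0.0188 -0.0068] [ 0.     -0.0068 -0.0188]
Btip [-0.00743976 -0.07506213  0.12529725]
Aout [-0.00734603  0.02077907  0.09039087]
```

View pics/c3.png

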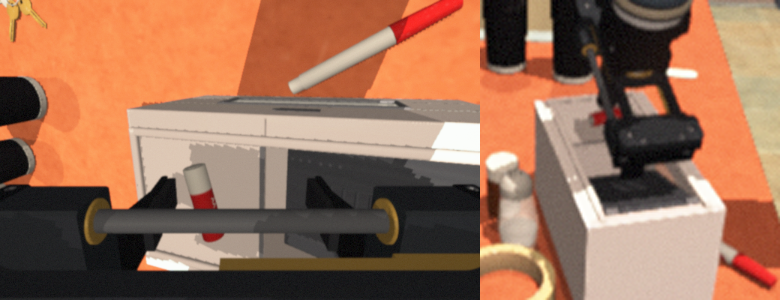

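The flap is held open by about 0.4 rad and the battery is untouched between the fingers, at crop px (203,200). Now pushing: the first half moves the tool level and closes the fingers a little.

Call:
jog_arm(rows="0.97 0 0.007 -0.0035 0 0 0;0.94 0 0.014 -0.007 0 0 0;0.91 0 0.02 -0.010 0 0 0;0.88 0 0.026 -0.013 0 0 0;0.86 0 0.031 -0.0155 0 0 0;0.84 0 0.036 -0.018 0 0 0;0.82 0 0.04 -0.020 0 0 0;0.82 0 0.04 -0.020 0 0 0")

```text
time_s: 5.92
position: [0.4591, 0.1773, 0.1334]
tcp_rot: [[-0.964, -0.25, 0.092], [-0.267, 0.906, -0.328], [-0.001, -0.341, -0.94]]
force: [-0.3, 1.1, 1.4]
opening: 0.829
grasp_force: 1.0
```

```bash
python3 - <<'E'
from h import *
s=bot.read_state();print(s['time_s'],s['position'],s['opening'],s['force'])
for n in("wrist",):
    p=capture(n);cv2.imwrite(f'pics/{n}4.png',p['pixels'][...,::-1])
    for l in("flap_middle","battery_center","ledge_edge"):
        print(l,[(np.round(d['point'],4).tolist(),round(d['conf'],2)) for d in spot_point(l,p)[:1]])
p0=np.array(s['position']);R=np.array(s['tcp_rot']);B=boxR(np.radians(15.5));h=.0435*s['opening']
for y in(-h,h+.015): print(B.T@(R@np.array([0,y,.022])+p0-np.array([.465,.1825,0])))
E
```

```text
5.9167 [0.45905408 0.17731298 0.13339116] 0.8287762120534305 [-0.32688911  1.14594698  1.42951845]
flap_middle [([0.4546, 0.2247, 0.101], 0.64)]
battery_center [([0.4623, 0.1471, 0.1281], 0.91)]
ledge_edge [([0.4726, 0.1693, 0.1183], 0.63)]
[-0.00713969 -0.04480189  0.12500128]
[-0.00705947  0.03708244  0.09530322]
```

View pics/wrist4.png

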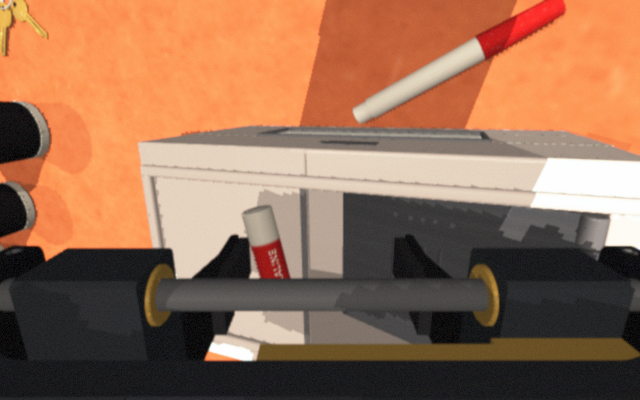

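The battery at px (265,245) is just short of the edge. It has drifted slightly towards -x along its rolling direction, so I'll finish the push with a small side correction.

Call:
jog_arm(rows="0.81 0.003 0.003 -0.0015 0 0 0;0.79 0.006 0.007 -0.0035 0 0 0;0.77 0.008 0.012 -0.006 0 0 0;0.75 0.008 0.017 -0.0085 0 0 0;0.73 0.008 0.022 -0.011 0 0 0;0.71 0.008 0.028 -0.0137 0 0 0;0.69 0.008 0.033 -0.016 0 0 0;0.67 0.008 0.038 -0.0185 0 0 0;0.65 0.008 0.043 -0.021 0 0 0;0.64 0.008 0.0464 -0.0224 0 0 0;0.64 0.008 0.0464 -0.0224 0 0 0;0.64 0.008 0.0464 -0.0224 0 0 0")

```text
time_s: 7.12
position: [0.4483, 0.2007, 0.136]
tcp_rot: [[-0.964, -0.25, 0.091], [-0.266, 0.906, -0.328], [-0.0, -0.341, -0.94]]
force: [-0.3, -0.2, 4.4]
opening: 0.641
grasp_force: 1.3
```

```bash
python3 - <<'E'
from h import *
s=bot.read_state();print(s['time_s'],s['position'],s['opening'],s['force'])
for n in("wrist","side"):
    p=capture(n);cv2.imwrite(f'pics/{n}5.png',p['pixels'][...,::-1])
    for l in("flap_middle","battery_center"):
        print(l,[(np.round(d['point'],4).tolist(),round(d['conf'],2)) for d in spot_point(l,p)[:1]])
a=cv2.imread('pics/wrist5.png');b=cv2.imread('pics/side5.png')[150:300,280:430]
cv2.imwrite('pics/c5.png',np.hstack([cv2.resize(a,(480,300)),cv2.resize(b,(300,300),interpolation=2)]))
E
```

```text
7.1167 [0.44828125 0.20071263 0.13597623] 0.6409563646561868 [-0.27643065 -0.19405967  4.39625345]
flap_middle [([0.4524, 0.2265, 0.099], 0.62)]
battery_center [([0.4605, 0.1132, 0.0136], 0.73)]
flap_middle [([0.4541, 0.2263, 0.1024], 0.92)]
battery_center []
```

View pics/c5.png

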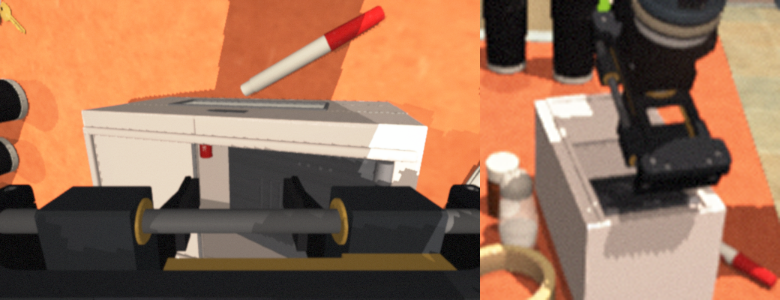

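```bash
python3 - <<'E'
from h import *
s=bot.read_state();p=capture("wrist");T=np.eye(4);T[:3,:3]=s['tcp_rot'];T[:3,3]=s['position'];C=np.linalg.inv(T@np.array(p['mount']))
B=boxR(np.radians(15.5))
def pr(x,y,z):
    q=C[:3,:3]@(B@np.array([x,y,z])+np.array([.465,.1825,0]))+C[:3,3];return np.round([q[0]/q[2]*p['fx']+p['cx'],q[1]/q[2]*p['fy']+p['cy']])
print('edge',pr(-.045,-.015,.12),pr(.045,-.015,.12))
q=C[:3,:3]@np.array([.4605,.1132,.0136])+C[:3,3];print('floor batt',q[:2]/q[2]*p['fx']+[p['cx'],p['cy']])
for d in outline_of("battery_center",p)[:1]:print(d['conf'],cv2.boundingRect(d['region'].astype(np.uint8)))
cv2.imwrite('pics/z.png',cv2.resize(p['pixels'][150:350,180:420,::-1],(720,600),interpolation=2))
E
```

```text
edge [263. 188.] [270. 342.]
floor batt [273.09775196 177.73816601]
```

View pics/z.png

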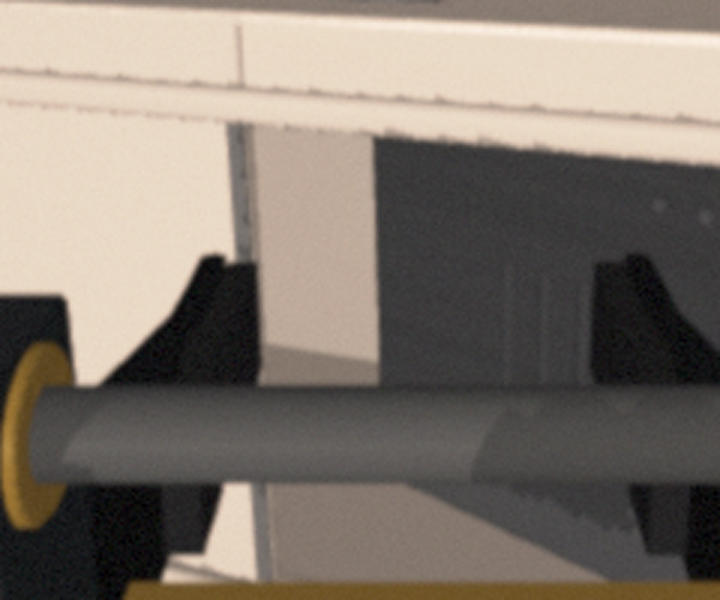

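The zoomed view shows the edge at column 240-260 and the box's pale inside beyond it. The battery is gone from the ledge and flap: it was last seen on the floor and has since rolled under the ledge. Now lifting straight up so the flap shuts.

Call:
jog_arm(rows="0.64 0 -0.005 -0.014 0 0 0;0.64 0 -0.010 -0.028 0 0 0;0.64 0 -0.015 -0.042 0 0 0;0.64 0 -0.02 -0.056 0 0 0;0.64 0 -0.03 -0.084 0 0 0;0.64 0 -0.045 -0.124 0 0 0;0.64 0 -0.068 -0.188 0 0 0;0.64 0 -0.068 -0.188 0 0 0;0.64 0 -0.068 -0.188 0 0 0;0.64 0 -0.068 -0.188 0 0 0;0.64 0 -0.068 -0.188 0 0 0")

```text
time_s: 8.43
position: [0.4476, 0.2001, 0.2352]
tcp_rot: [[-0.964, -0.251, 0.089], [-0.266, 0.906, -0.33], [0.002, -0.342, -0.94]]
force: [1.0, 0.8, 0.3]
opening: 0.643
grasp_force: 0.0
```

```bash
python3 - <<'E'
from h import *
s=bot.read_state();print(s['time_s'],s['position'],s['force'])
for n in("wrist","top","side"):
    p=capture(n);cv2.imwrite(f'pics/{n}6.png',p['pixels'][...,::-1])
    for l in("flap_middle","battery_center","marker","salt_shaker","pill_bottle","tape_roll"):
        print(n,l,[(np.round(d['point'],4).tolist(),round(d['conf'],2)) for d in spot_point(l,p)[:1]])
a=cv2.imread('pics/wrist6.png');b=cv2.imread('pics/side6.png')[150:310,270:430]
cv2.imwrite('pics/c6.png',np.hstack([cv2.resize(a,(480,300)),cv2.resize(b,(300,300),interpolation=2)]))
E
```

```text
8.4333 [0.44760055 0.20009631 0.23523863] [1.01210794 0.80969325 0.34946321]
wrist flap_middle [([0.4542, 0.2212, 0.1189], 0.85)]
wrist battery_center []
wrist marker [([0.3542, 0.1962, 0.0029], 0.57)]
wrist salt_shaker []
wrist pill_bottle []
wrist tape_roll []
top flap_middle []
top battery_center []
top marker [([0.3551, 0.1923, -0.0017], 0.76)]
top salt_shaker [([0.5714, 0.1913, -0.0049], 0.64)]
top pill_bottle [([0.5864, 0.1324, -0.0032], 0.47)]
top tape_roll [([0.5738, 0.268, 0.0004], 0.6)]
side flap_middle [([0.4515, 0.2242, 0.12], 0.66)]
side battery_center [([0.5774, 0.2623, 0.0013], 0.73)]
side marker [([0.3626, 0.1934, -0.0], 0.73)]
side salt_shaker [([0.5682, 0.1895, -0.0009], 0.92)]
side pill_bottle [([0.5921, 0.1337, 0.003], 0.65)]
side tape_roll [([0.5758, 0.2642, -0.0005], 0.9)]
```

View pics/c6.png

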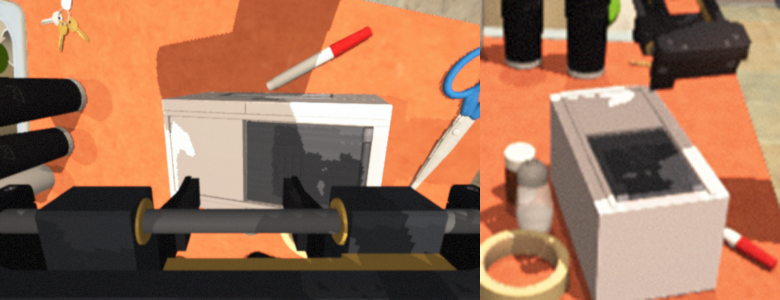

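The flap is shut again (crop px 300,160), the ledge is empty, and the things round the box have not moved.

```bash
python3 -c "
from rig import bot
print(bot.hand_in())"
```

```text
the job is handed in; nothing more can be done
None
```

The battery was pushed off the ledge while the other finger held the flap open, and it dropped into the box; the flap is shut again, the things I checked round the box have not moved, and the job was handed in at about 8.5 s (no verdict was shown).

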